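Open the microcentrifuge

TASK

The spin is finished: open the microcentrifuge for unloading. Press its orange release tab so that the lid springs up, then push the lid fully open, all the way back to its stop, and take your hand away. Work with the fingertips only: do not pick up, knock or shift the centrifuge or the things standing beside it, and do not touch the rotor with the samples.

Things in the scene. Friction and masses are not known exactly. Their poses are not given: they have to be found in the camera images.
- centrifuge: White compact microcentrifuge, 235 mm deep (own x), 170 mm wide (own y), 3 kg, standing loose on rubber feet. Origin on the work surface; own +x runs from its front (tab side, nearest the robot) to its rear (hinge side), own z up. The case reaches from x = -135 to +100 mm; top deck at 90 mm height behind x = -75 mm, a lower front deck at 84 mm (display left, dial right, dial top at 94 mm) in front of it.
- tab_top (a point): Middle of the top of the orange release tab's pad, at (-114, 0, 96) mm in the centrifuge's frame; pad 42 mm (x) by 34 mm (y), 12 mm above the front deck. A rocker with its axle 28 mm behind and 6 mm below this point; 26 to 39 mm behind it the tab's hook, 16 mm wide, stands up to 114 mm height over the lid's lip. Press the pad (not the hook) down: the hook swings off.
- release_tab (a joint): Rotation of the tab, rad: 0 up, 0.30 fully pressed. The hook lets go at about 0.2, with the pad's middle 5 to 6 mm down (8 mm when fully pressed); a broad fingertip bears on the tilting pad's rear part and sinks less, about 4 mm at release and 6 mm fully pressed. Takes 2 to 3 N to start and 4 to 7 N to bottom; springs back when let go.
- lid (a joint): Opening angle of the lid, rad: 0 shut and latched, 1.80 fully open against its stop (leaning back 13 degrees past upright). When released it springs up in about a second to roughly 0.5 to 0.6 rad and rests there; beyond that the damped friction hinge needs under 2 N at the front edge and the lid stays where it is left.
- lid_edge (a point): Middle of the lid's front lower edge, 150 mm in front of and 6 mm below the hinge axis when shut (42 mm behind the middle of the tab's pad). The dark grey lid is 150 mm wide (y) and 14 mm thick, with a clear window; above the middle of this edge a catch lip 24 mm wide sticks out 8 mm further to the front. The sprung-up lid is opened by pushing this edge or the underside upward and to the rear.
- lid_hinge (a point): Middle of the lid's hinge axis, which runs along the centrifuge's y axis, at (78, 0, 97) mm in its frame.
- rotor: Dark rotor, 106 mm across, with twelve capped sample tubes, in the bowl under the lid, centred at x = y = 0 of the centrifuge; origin at its underside at 42 mm height, its top at 84 mm, below the bowl's rim at 90 mm. Spins freely; not to be touched.
- tube_rack: Green microtube rack with tubes, 100 x 64 x 42 mm, loose beside the centrifuge; origin at the centre of its underside. Leave alone.
- reagent_bottle: Amber bottle with white cap, 48 mm diameter, 100 mm tall, loose beside the centrifuge; origin at the centre of its underside. Leave alone.
- sample_tube: Upright tube with blue cap, 34 mm diameter at the cap, 113 mm tall, loose beside the centrifuge; origin at the centre of its underside. Leave alone.

How it is judged (in metres and radians):
On the way, in this order (a step that is already met when the one before it is completed fails the run):
1. the tab has been pressed and the lid has sprung up (value of joint lid above 0.3 rad), for 0.1 s.
2. the lid has been pushed fully open (value of joint lid above 1.7 rad), for 0.2 s.
At the end, for the whole second after the job is handed in: The lid rests open within 0.1 rad of its stop (joint above 1.70 rad) and is at rest, the tab is up again, the centrifuge stands flat within 15 mm of its first place, and rack, bottle and tube stand upright within 20 mm of theirs (value of joint lid above 1.7 rad and velocity of joint lid between -0.1 and 0.1 rad/s and value of joint release_tab below 0.08 rad and distance of centrifuge from where it was at the start of the episode below 0.015 m and angle between centrifuge's own z axis and vertical below 0.03 rad and distance of each of tube_rack, reagent_bottle, sample_tube from where it was at the start of the episode below 0.02 m and angle between each of tube_rack, reagent_bottle, sample_tube's own z axis and vertical below 0.3 rad); the robot touches nothing.
It fails at once if rack, bottle or tube knocked, moved more than 20 mm or tipped (distance of any of tube_rack, reagent_bottle, sample_tube from where it was at the start of the episode above 0.02 m or angle between any of tube_rack, reagent_bottle, sample_tube's own z axis and vertical above 0.3 rad).
It fails at once if a bystander picked up (lifted more than 10 mm) (height (world z) of any of tube_rack, reagent_bottle, sample_tube above 0.01 m).
It fails at once if the centrifuge shifted more than 15 mm, lifted or tipped (distance of centrifuge from where it was at the start of the episode above 0.015 m or height (world z) of centrifuge above 0.008 m or angle between centrifuge's own z axis and vertical above 0.06 rad).
It fails at once if the rotor or its samples touched by the robot (contact force between any of the fingers, the arm and rotor above 0.5 N).
It also fails if it takes over 40 s, if anything falls off the work surface, if the arm or the gripper's body presses on something with over 40 N, if the wrist force passes 120 N, or if a joint passes its speed limit or range.

ROBOT

A 6-joint arm with a two-finger parallel gripper is mounted at the origin on the work surface. World frame = base frame: x ahead of the robot, y to its left, z up, the work surface at z = 0. Lengths are in mm, angles in rad, forces in N, time in s.
With the tool pointing down it reaches from about 425 to 1125 mm from the base axis. Payload 14.9 kg.
Tool frame: the origin (TCP) lies midway between the tips of the shut fingers; the grasp point (between the pads) lies 19 mm behind it; z points along the fingers, y is the line along which they close (so a half turn about z gives the same grasp; the last joint's range is limited). The gripper opens to 91 mm and grips with 3 to 60 N. Pads are 32 mm wide; open, the fingers measure 118 mm over their backs; the gripper's body (76 mm by 178 mm) begins 60 mm behind the grasp point.
Start: joints at [-1.349, 0.379, 1.734, -0, 1.028, -0.033], TCP at [176.431, -677.414, 182.532] pointing down, gripper open.
Joint ranges: [-2.77, 2.77], [-0.74, 2.19], [0, 2.66], [-1.06, 4.2], [0.31, 2.87], [-3.08, 3.08]. Speed limits (rad/s): [1.89, 1.89, 2.39, 3.14, 3.14, 3.14].

INTERFACE

Orientations are given as a unit quaternion [w, x, y, z].
In Python, from bench import ctrl gives the robot as it stands.
- The arm moves only by the tool carry_out, never from a script. Its argument "deltas" is a list that holds one entry, the list of rows, each a list of 7 numbers: the opening, from 0 (shut) to 1 (fully open), then the shift along the tool's x, y, z in cm, then the turn, a rotation vector about the tool's x, y, z in degrees. A call has 1 to 8 rows; each row is the pose to reach, as a shift and turn from the pose commanded when the call began, along the tool's axes at that moment; what a row does not reach only later rows make up. A row lasts 1/10 s, in which the tool goes at most 50 mm and 8.59 degrees, less where a joint would pass 70% of its speed; a pose out of reach is approached as far as the arm can. A call with a gripper value outside its range is refused whole. The fingers move at their own pace and stop on an object; "newtons" is the grip in N (left out, the last holds). Time passes only in rows, so rows that repeat a pose let the fingers close. It gives the time, the measured TCP pose, the force, the opening and the grip force at its end, in the units of the state.
- ctrl.get_obs(): the state, without advancing time (a new reading comes with each control period).
- ctrl.get_image(name): name is "scene" or "top" or "wrist"; returns a dict with "img" (384x512x3 uint8, red, green, blue), "fx", "fy", "cx", "cy" (pixels), "pose" (4x4, takes a point from camera to world coordinates); the wrist camera has in their place "tool_from_camera" (4x4, takes a point from camera to tool coordinates, whose origin is the TCP and whose axes are the flange's). Camera axes: x right, y down, z forward; pixel columns grow to the right and rows downward; lengths in mm; the calibration is good to about 2 mm. The wrist camera is an equidistant fisheye: a pixel r from the principal point sees the ray r / f radians off the axis. A picture is of the moment at which its call begins: read the wrist's pose just before it. There is no depth.
- ctrl.finish_job(): hands the job in; it is judged then, once.
The state is a dict: "time_s": time; "joint_positions": joint angles; "joint_vel": joint speeds; "effort": joint torques, N m; "tcp_pos": TCP position; "tool_rot": TCP orientation; "force": force on the tool from outside, world axes, zero at the start; "ft_torque": the same for the moment, N m; "finger_gap": finger opening in mm; "finger_force": force on a finger pad.
Only numpy, scipy, OpenCV 4.12 (cv2) and the standard library are available. Lean on these libraries where they do the work, as an engineer would, in place of code of your own. Each camera call takes 0.05 s, during which the arm holds its last target. There are 200 camera calls.

## Working session

There is one attempt and no reset: what is moved stays moved. The work goes in short steps, Python scripts to look and compute and a tool call to move; the robot and the scene stay as the last step left them, time stands still between calls to the robot, and variables do not carry over. Pictures are saved under pics/ and viewed, at most 10 in all, crops included, and the job is handed in when it is done.

Besides the shell and the picture viewer there is one more tool, called after "Call:" in YAML: its name, and indented under it one key for each argument. carry_out: Moves the arm, as the interface text tells. Its arguments: {"type":"object","properties":{"deltas":{"type":"array"},"newtons":{"type":"number"}},"required":["deltas"]}

```bash
mkdir -p pics
python3 - <<'E'
from bench import ctrl
import cv2,numpy as np
print(ctrl.get_obs())
for n in("scene","top"):
    d=ctrl.get_image(n); cv2.imwrite(f"pics/{n}0.png",cv2.resize(d["img"][:,:,::-1],(768,576),interpolation=cv2.INTER_CUBIC))
    print(n,d["fx"],d["fy"],d["cx"],d["cy"],np.round(d["pose"],4).tolist())
E
```

```text
{'time_s': 0.0, 'joint_positions': array([-1.34931347e+00,  3.79424659e-01,  1.73478536e+00,  2.30884611e-05,
        1.02849544e+00, -3.33065168e-02]), 'joint_vel': array([-4.48929951e-04, -2.72144394e-03, -2.33450362e-03, -2.26600354e-05,
       -1.77854866e-03,  9.16576636e-04]), 'effort': array([-3.08016606e-03, -7.63746214e+01, -4.34371734e+01,  6.49727974e-02,
        4.25173680e-02, -7.83784890e-05]), 'tcp_pos': array([ 176.32909989, -676.97698487,  181.8747516 ]), 'tool_rot': array([-5.54871876e-04,  9.91896870e-01,  1.27044441e-01, -4.24329803e-05]), 'force': array([ 0.19976412, -0.4583481 , -0.67738681]), 'ft_torque': array([-0.01165204,  0.05198773,  0.01652749]), 'finger_force': 0.0, 'finger_gap': 90.71457399041073}
scene 409.0237914695415 409.0237914695415 255.63844052993693 187.62062812679497 [[0.7907, 0.4095, -0.4552, 1008.4902], [0.6122, -0.5336, 0.5834, -439.3947], [-0.004, -0.74, -0.6726, 665.7876], [0.0, 0.0, 0.0, 1.0]]
top 458.7299028736928 458.7299028736928 252.69908388649762 190.42801375472155 [[0.0017, -0.9881, 0.1538, 408.7098], [-1.0, -0.0009, 0.0054, 67.5731], [-0.0052, -0.1538, -0.9881, 1325.7055], [0.0, 0.0, 0.0, 1.0]]
```

View pics/scene0.png

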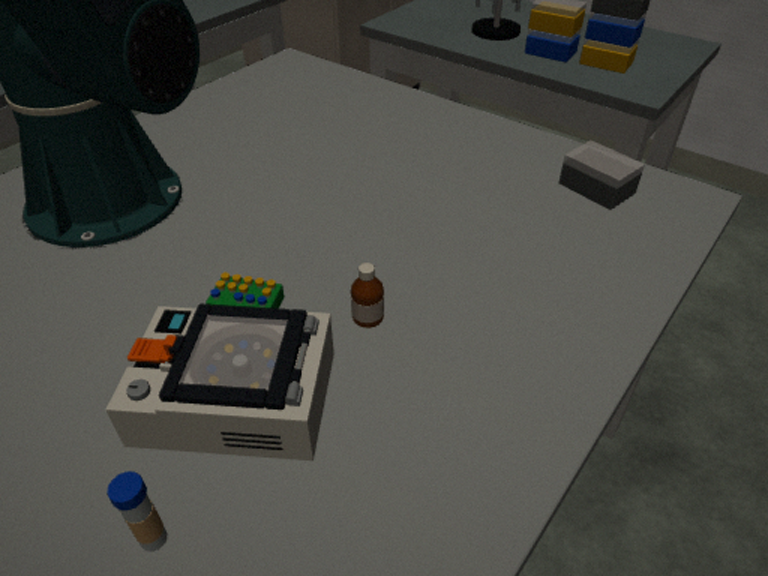

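View pics/top0.png

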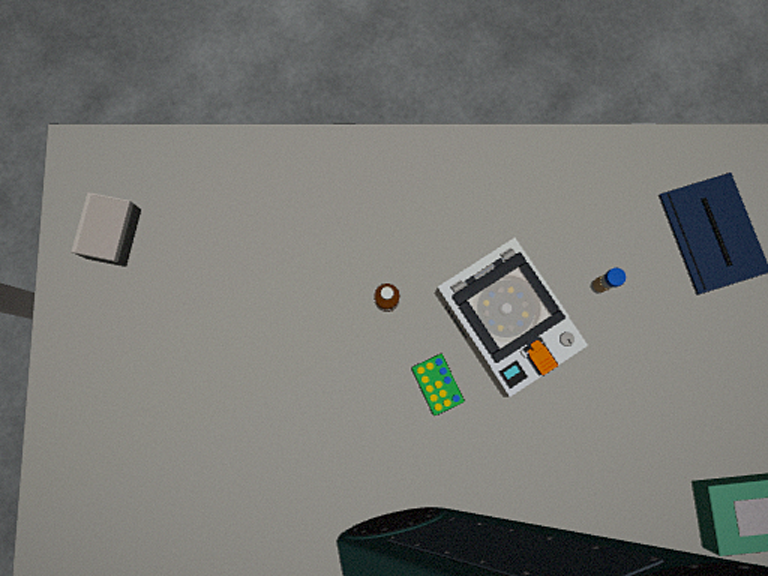

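The scene view shows the centrifuge with its tab at about (150,349). The rack is behind it, the bottle at (367,300) and the tube at (130,500). In the top view the centrifuge is centred near (510,315) with its tab at (543,357). I'll enlarge both.

Run:
```python
import cv2
from bench import ctrl
for n,(x,y) in {"top":(270,150),"scene":(66,190)}.items():
    d=ctrl.get_image(n)["img"][y:y+120,x:x+160,::-1]
    cv2.imwrite(f"pics/{n}1.png",cv2.resize(d,(800,600),interpolation=cv2.INTER_CUBIC))
```

```text
(no output)
```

View pics/top1.png

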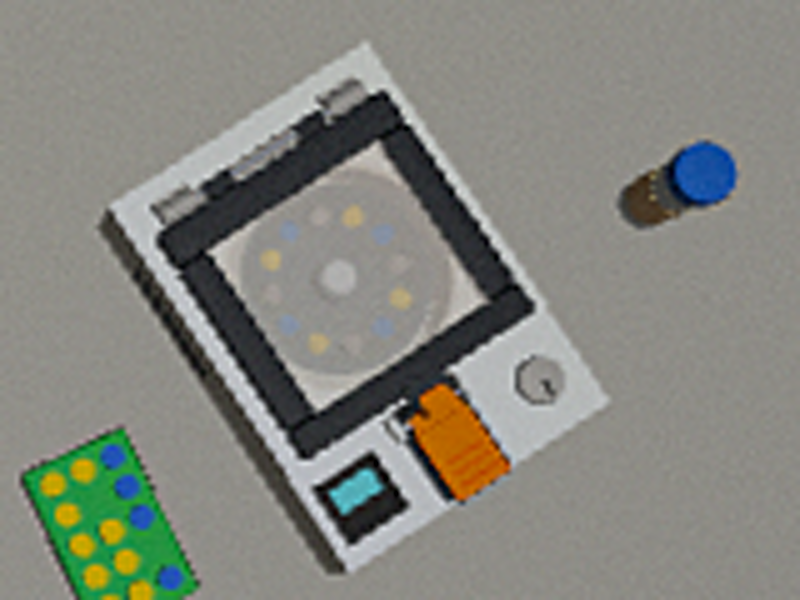

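View pics/scene1.png

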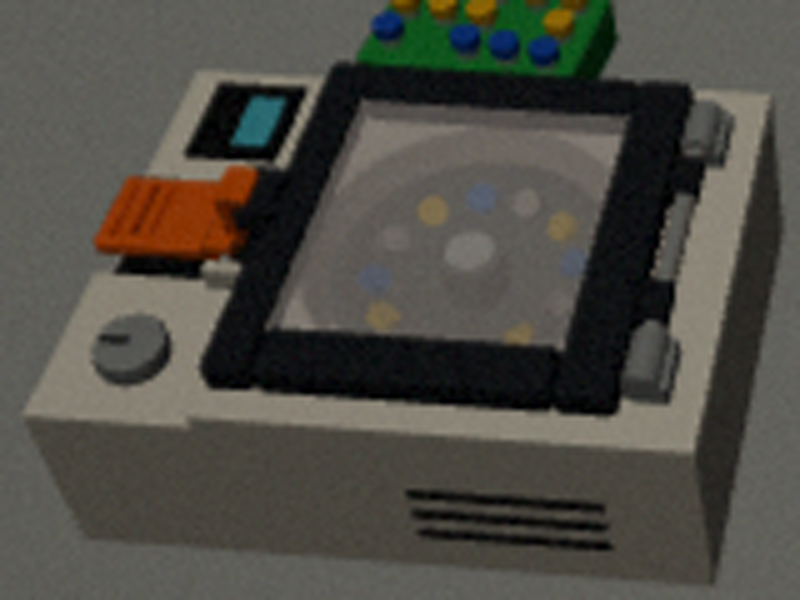

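The top crop shows these case corners: rear-left (110,207), rear-right (367,42), front-right (608,402) and front-left (345,570). The tab pad's front corners are at (462,502) and (510,466). The scene crop shows corners (772,95), (693,450), (27,413), (200,72) and feet (90,538), (715,582). I'll fit the pose from both.

```bash
cat > h.py <<'E'
import numpy as np
from bench import ctrl
from scipy.optimize import least_squares
from scipy.spatial.transform import Rotation as R
def proj(d,P):
    T=np.linalg.inv(d["pose"]); p=P@T[:3,:3].T+T[:3,3]
    return np.c_[d["fx"]*p[:,0]/p[:,2]+d["cx"],d["fy"]*p[:,1]/p[:,2]+d["cy"]]
def ray(d,uv,z):
    v=d["pose"][:3,:3]@np.array([(uv[0]-d["cx"])/d["fx"],(uv[1]-d["cy"])/d["fy"],1]);o=d["pose"][:3,3]
    return o+v*(z-o[2])/v[2]
E
python3 - <<'E'
from h import *
t=ctrl.get_image("top");s=ctrl.get_image("scene")
C=[(100,85,90),(100,-85,90),(-135,-85,84),(-135,85,84)]
A=np.array(C+[(-135,17,96),(-135,-17,96)],float);B=np.array(C+[(-135,-85,0),(100,-85,0)],float)
c=lambda p,o:(np.array(p)+.5)/5-.5+o
a=c([(110,207),(367,42),(608,402),(345,570),(462,502),(510,466)],(270,150))
b=c([(772,95),(693,450),(27,413),(200,72),(90,538),(715,582)],(66,190))
def W(q,P): return R.from_euler('z',q[2]).apply(P)+[q[0],q[1],0]
f=lambda q,x=1,y=1:np.r_[x*(proj(t,W(q,A))-a).ravel(),y*(proj(s,W(q,B))-b).ravel()]
for x,y in((1,1),(1,0),(0,1)):
    r=least_squares(f,[700,-100,.5],args=(x,y),x_scale=[100,100,1]);print(np.round(r.x,4),np.abs(r.fun).max().round(2))
    if x==y: q=r.x;print(np.round(r.fun.reshape(-1,2),1).tolist())
for n,p in dict(tab=(-114,0,96),edge=(-72,0,91),hinge=(78,0,97)).items():print(n,W(q,np.array([p],float)).round(1))
print("tube",ray(t,c((703,173),(270,150)),113).round(),"bottle",ray(t,np.array((387,293))/1.5,100).round(),"rack",ray(t,np.array((438,384))/1.5,42).round())
o=ctrl.get_obs();print(R.from_quat(np.roll(o['tool_rot'],-1)).as_matrix().round(3), np.degrees(q[2]))
E
```

```text
[ 561.1256 -155.7914    0.571 ] 2.41
[[-0.5, 0.1], [-0.3, 0.2], [0.2, 0.3], [0.7, 1.1], [-0.7, 0.7], [0.3, 1.0], [0.0, -0.7], [0.5, -0.2], [-0.3, -0.4], [0.2, -0.9], [0.9, 1.6], [0.4, 2.4]]
[ 562.7589 -156.1199    0.5684] 0.69
[ 559.9992 -155.5209    0.5721] 1.92
tab [[ 465.2 -217.4   96. ]]
edge [[ 500.5 -194.7   91. ]]
hinge [[ 626.7 -113.6   97. ]]
tube [ 615. -347.  113.] bottle [586.  60. 100.] rack [425. -35.  42.]
[[ 0.968  0.252 -0.   ]
 [ 0.252 -0.968  0.   ]
 [-0.    -0.    -1.   ]] 32.718554031758444
```

Call:
carry_out:
  deltas:
    - [[0,2.5,-2.3,0,0,0,-1],[0,5,-4.6,0,0,0,-2],[0,8,-7.5,0,0,0,-3.5],[0,11,-10.4,0,0,0,-5],[0,14,-13.2,0,0,0,-6.5],[0,17,-16,0,0,0,-8],[0,20,-18.9,0,0,0,-9.5],[0,23,-21.7,0,0,0,-11]]
  newtons: 10

```text
time_s: 1.1
tcp_pos: [344.9, -407.9, 182.6]
tool_rot: [0.0, 0.975, 0.222, 0.0]
force: [1.2, -0.8, 0.2]
finger_gap: 29.9
finger_force: 0.0
```

```bash
cat >> h.py <<'E'
Q=(562,-156,.570)
def own(p): return R.from_euler('z',-Q[2]).apply(np.array(p)-[Q[0],Q[1],0])
def togo(*tgt):
    o=ctrl.get_obs();r=R.from_quat(np.roll(o['tool_rot'],-1))
    w=R.from_euler('z',Q[2]).apply(tgt)+[Q[0],Q[1],0]
    G=R.from_euler('z',Q[2])*R.from_euler('x',np.pi)
    print("own",own(o['tcp_pos']).round(1),"F",o['force'].round(2),"gap",round(o['finger_gap'],1),"t",o['time_s'])
    print("cm",(r.inv().apply(w-o['tcp_pos'])/10).round(2),"deg",np.degrees((r.inv()*G).as_rotvec()).round(2))
E
python3 -c "
from h import *
togo(-118,0,140)"
```

```text
own [-318.7  -94.9  182.6] F [ 1.16 -0.85  0.21] gap 29.9 t 1.1
cm [ 18.76 -11.87   4.26] deg [ 0.01 -0.   -7.01]
```

Call:
carry_out:
  deltas:
    - [[0,3,-1.9,0,0,0,-1.1],[0,6,-3.8,0.2,0,0,-2.2],[0,9,-5.7,0.8,0,0,-3.3],[0,12,-7.6,1.5,0,0,-4.4],[0,14.5,-9.2,2.4,0,0,-5.4],[0,17,-10.8,3.3,0,0,-6.3],[0,18.3,-11.6,4,0,0,-6.9],[0,18.7,-11.9,4.3,0,0,-7]]

```text
time_s: 1.9
tcp_pos: [461.9, -220.4, 139.0]
tool_rot: [-0.0, 0.96, 0.281, -0.0]
force: [0.1, 0.0, -0.3]
finger_gap: 0.6
finger_force: 0.0
```

Call:
carry_out:
  deltas:
    - [[0,0,0,0.5,0,0,0],[0,0,0,1.5,0,0,0],[0,0,0,2,0,0,0],[0,0,0,2,0,0,0]]

```text
time_s: 2.3
tcp_pos: [460.7, -221.7, 118.7]
tool_rot: [-0.0, 0.96, 0.28, -0.001]
force: [0.0, -0.0, 0.7]
finger_gap: 0.3
finger_force: 0.0
```

```bash
python3 -c "
from h import *
import cv2
togo(-118,0,110)
a=ctrl.get_image('scene')['img'][170:320,30:230,::-1]
b=ctrl.get_image('top')['img'][150:300,250:450,::-1]
cv2.imwrite('pics/p2.png',cv2.resize(np.hstack([a,b]),(800,300),interpolation=cv2.INTER_CUBIC))"
```

```text
own [-120.7   -0.7  118.7] F [ 0.   -0.    0.71] gap 0.3 t 2.3
cm [ 0.27 -0.07  0.87] deg [-0.07  0.04 -0.12]
```

View pics/p2.png

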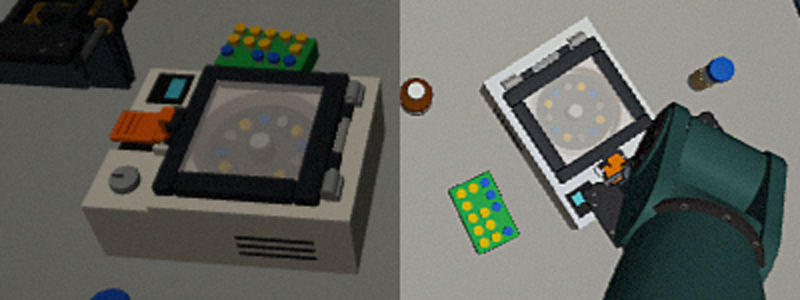

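The left (scene) view doesn't show the gripper at the tab, but the right (top) view does, with the hook at (612,162). The two disagree, so I'll check by projecting the TCP and taking a fresh picture.

```bash
python3 -c "
from h import *
import cv2
d=ctrl.get_image('scene');o=ctrl.get_obs()
print(o['time_s'],o['tcp_pos'],proj(d,o['tcp_pos'][None]))
w=ctrl.get_image('wrist')['img']
cv2.imwrite('pics/p3.png',cv2.resize(np.hstack([d['img'],w])[:,:,::-1],(800,300),interpolation=cv2.INTER_AREA))"
```

```text
2.45 [ 461.50202454 -221.7099795   119.68559275] [[ 92.19627922 222.82824673]]
```

View pics/p3.png

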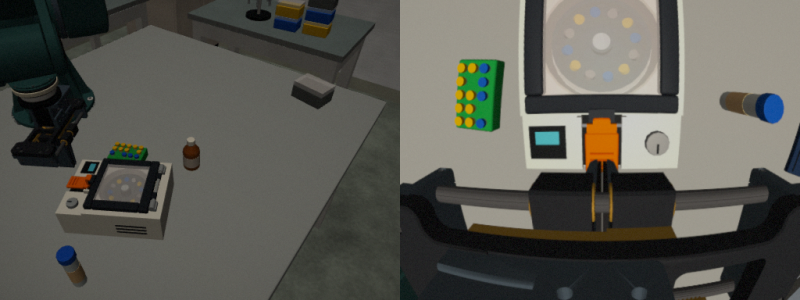

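```bash
python3 -c "
from h import *
import cv2
d=ctrl.get_image('scene');o=ctrl.get_obs()
im=cv2.resize(d['img'][110:260,0:200,::-1],(800,600),interpolation=cv2.INTER_CUBIC)
im=cv2.convertScaleAbs(im,alpha=1.8,beta=15)
r=R.from_quat(np.roll(o['tool_rot'],-1))
pts=[(0,0,0),(0,0,-79)]+[(a,b,-79) for a in(-38,38) for b in (-89,89)]
for p in proj(d,r.apply(pts)+o['tcp_pos']):
    x,y=((p-[0,110]+.5)*4-.5).round().astype(int);cv2.circle(im,(x,y),4,(0,0,255),-1);print(x,y)
cv2.imwrite('pics/p4.png',im)"
```

```text
371 453
320 325
319 190
129 476
478 199
321 489
```

View pics/p4.png

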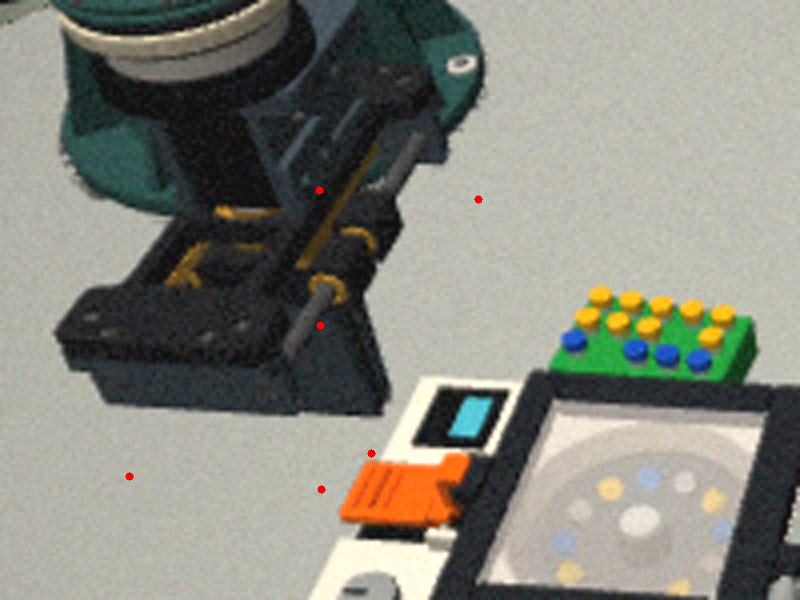

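The picture shows the gripper's lowest visible edge at about (300–388, 412), while the TCP projects to (371,453). I need to find out which is right, so I'll check with the wrist camera.

```bash
python3 -c "
from h import *
import cv2
o=ctrl.get_obs();d=ctrl.get_image('wrist');print({k:(np.round(v,3).tolist()) for k,v in d.items() if k!='img'})
r=R.from_quat(np.roll(o['tool_rot'],-1))
T=np.linalg.inv(d['tool_from_camera'])
def pw(tool):
    p=np.array(tool,float)@T[:3,:3].T+T[:3,3];n=np.hypot(p[:,0],p[:,1]);th=np.arctan2(n,p[:,2])
    return np.c_[d['fx']*th*p[:,0]/n+d['cx'],d['fy']*th*p[:,1]/n+d['cy']]
W=lambda P:r.inv().apply(R.from_euler('z',Q[2]).apply(P)+[Q[0],Q[1],0]-o['tcp_pos'])
im=cv2.convertScaleAbs(d['img'][100:310,116:396,::-1],alpha=1.3);im=cv2.resize(im,(800,600),interpolation=cv2.INTER_CUBIC);k=800/280
tips=[(a,b,0) for a in(-16,16) for b in(-13.5,13.5)]
cen=[(-135,85,84),(-135,-85,84),(-135,17,96),(-135,-17,96),(0,0,90)]
for P,c in((pw(tips),(0,0,255)),(pw(W(cen)),(0,255,0)),(pw([(0,0,0),(0,0,-30)]),(255,0,255))):
    print(P.round())
    for p in P:cv2.circle(im,tuple(((p-[116,100]+.5)*k).round().astype(int).tolist()),4,c,-1)
cv2.imwrite('pics/p5.png',im)"
```

```text
{'fx': 297.319, 'fy': 297.319, 'cx': 258.264, 'cy': 188.933, 'tool_from_camera': [[-0.0, -0.967, -0.254, 71.71], [1.0, -0.0, -0.0, -0.931], [0.0, -0.254, 0.967, -201.481], [0.0, 0.0, 0.0, 1.0]]}
[[241. 235.]
 [278. 235.]
 [240. 193.]
 [279. 193.]]
[[162. 216.]
 [355. 216.]
 [237. 222.]
 [279. 222.]
 [258.  52.]]
[[260. 214.]
 [260. 230.]]
```

View pics/p5.png

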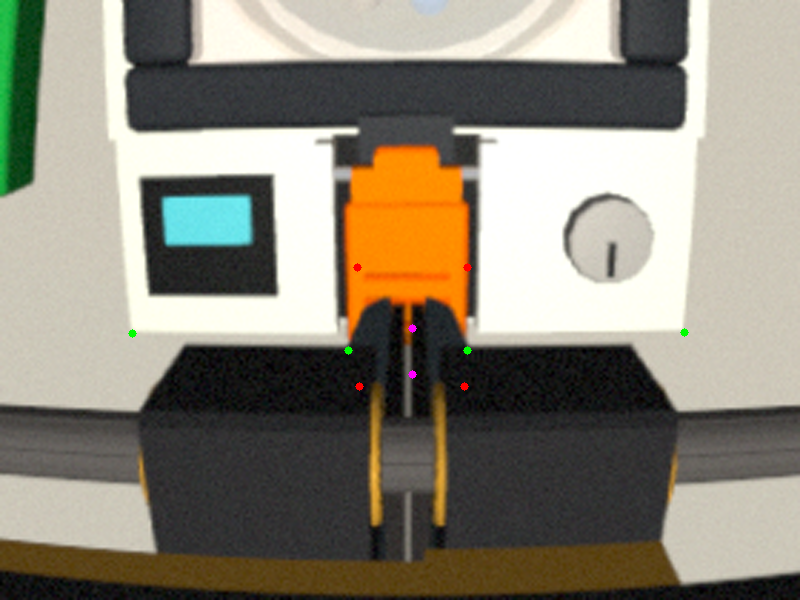

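The wrist view puts the green projected case and tab corners right on the picture, so the pose and TCP frame agree. The drawn tips look shorter or higher than the TCP, with their tip edge at row 300. I'll descend by feel.

Call:
carry_out:
  deltas:
    - [[0,0.1,-0.1,0.4,0,0,0],[0,0.2,-0.1,0.8,0,0,0],[0,0.2,-0.1,1.2,0,0,0],[0,0.2,-0.1,1.5,0,0,0],[0,0.2,-0.1,1.8,0,0,0],[0,0.2,-0.1,2.0,0,0,0],[0,0.2,-0.1,2.0,0,0,0]]

```text
time_s: 3.3
tcp_pos: [462.5, -219.3, 99.2]
tool_rot: [-0.0, 0.96, 0.281, -0.0]
force: [-1.0, -0.0, -0.8]
finger_gap: 0.5
finger_force: 0.0
```

Call:
carry_out:
  deltas:
    - [[0,0,0,0.1,0,0,0],[0,0,0,0.2,0,0,0],[0,0,0,0.3,0,0,0],[0,0,0,0.3,0,0,0]]

```text
time_s: 3.7
tcp_pos: [462.6, -219.4, 96.5]
tool_rot: [-0.0, 0.96, 0.281, -0.0]
force: [-0.4, -0.6, -0.5]
finger_gap: 0.4
finger_force: 0.0
```

Call:
carry_out:
  deltas:
    - [[0,0,0,0.1,0,0,0],[0,0,0,0.2,0,0,0],[0,0,0,0.3,0,0,0],[0,0,0,0.3,0,0,0]]

```text
time_s: 4.1
tcp_pos: [462.6, -219.4, 93.4]
tool_rot: [-0.0, 0.96, 0.281, -0.0]
force: [0.3, -0.4, -1.0]
finger_gap: 0.5
finger_force: 0.0
```

Call:
carry_out:
  deltas:
    - [[0,0,0,0.1,0,0,0],[0,0,0,0.2,0,0,0],[0,0,0,0.3,0,0,0],[0,0,0,0.3,0,0,0]]

```text
time_s: 4.5
tcp_pos: [462.6, -219.4, 90.4]
tool_rot: [-0.0, 0.96, 0.281, -0.0]
force: [0.3, 0.3, 0.7]
finger_gap: 0.6
finger_force: 0.0
```

```bash
python3 -c "
from h import *
import cv2
togo(-118,0,90)
a=ctrl.get_image('scene')['img'][150:262,20:170,::-1]
b=ctrl.get_image('wrist')['img'][130:242,184:334,::-1]
cv2.imwrite('pics/p6.png',cv2.resize(cv2.convertScaleAbs(np.vstack([a,b]),alpha=1.5),(800,1195)[:2] if 0 else (402,600),interpolation=cv2.INTER_CUBIC))"
```

```text
own [-117.9    0.3   90.4] F [0.34 0.28 0.68] gap 0.6 t 4.5
cm [-0.01  0.03  0.04] deg [-0.01  0.01 -0.06]
```

View pics/p6.png

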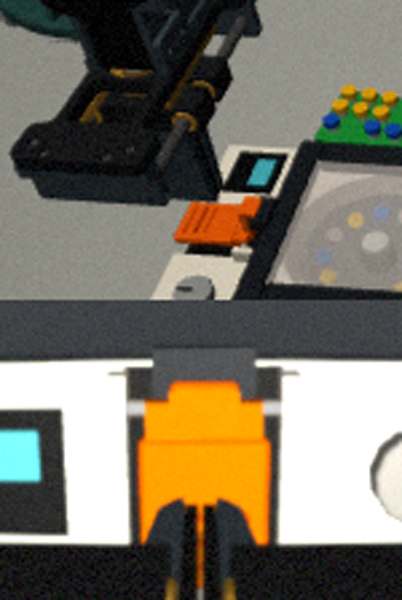

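The scene half still shows the gripper above the tab, with its lowest edge at about (215,197) and no finger on the pad. Force also reads zero, so the tips sit higher than the reported TCP. I'll keep going down under guard.

Call:
carry_out:
  deltas:
    - [[0,0,0,0.2,0,0,0],[0,0,0,0.4,0,0,0],[0,0,0,0.6,0,0,0],[0,0,0,0.6,0,0,0]]

```text
time_s: 5.0
tcp_pos: [462.5, -219.3, 84.2]
tool_rot: [-0.0, 0.96, 0.281, -0.0]
force: [-0.2, -0.1, 0.4]
finger_gap: 0.8
finger_force: 0.0
```

Call:
carry_out:
  deltas:
    - [[0,0,0,0.2,0,0,0],[0,0,0,0.4,0,0,0],[0,0,0,0.5,0,0,0],[0,0,0,0.5,0,0,0]]

```text
time_s: 5.4
tcp_pos: [462.6, -219.4, 79.4]
tool_rot: [-0.0, 0.96, 0.281, -0.0]
force: [0.5, -1.3, 0.7]
finger_gap: 0.4
finger_force: 0.0
```

Call:
carry_out:
  deltas:
    - [[0,0,0,0.1,0,0,0],[0,0,0,0.2,0,0,0],[0,0,0,0.3,0,0,0],[0,0,0,0.3,0,0,0]]

```text
time_s: 5.8
tcp_pos: [462.6, -219.4, 76.4]
tool_rot: [-0.0, 0.96, 0.281, -0.0]
force: [0.4, 0.8, -0.5]
finger_gap: 0.5
finger_force: 0.0
```

Call:
carry_out:
  deltas:
    - [[0,0,0,0.1,0,0,0],[0,0,0,0.2,0,0,0],[0,0,0,0.3,0,0,0],[0,0,0,0.3,0,0,0]]

```text
time_s: 6.2
tcp_pos: [462.6, -219.4, 73.4]
tool_rot: [-0.0, 0.96, 0.281, -0.0]
force: [0.1, 0.5, -0.5]
finger_gap: 0.6
finger_force: 0.0
```

Call:
carry_out:
  deltas:
    - [[0,0,0,0.1,0,0,0],[0,0,0,0.2,0,0,0],[0,0,0,0.3,0,0,0],[0,0,0,0.3,0,0,0]]

```text
time_s: 6.6
tcp_pos: [462.6, -219.4, 70.4]
tool_rot: [-0.0, 0.96, 0.281, -0.0]
force: [-0.0, 0.2, 0.9]
finger_gap: 0.1
finger_force: 0.0
```

Call:
carry_out:
  deltas:
    - [[0,0,0,0.1,0,0,0],[0,0,0,0.2,0,0,0],[0,0,0,0.2,0,0,0]]

```text
time_s: 6.9
tcp_pos: [462.6, -219.4, 68.4]
tool_rot: [-0.0, 0.96, 0.281, -0.0]
force: [0.5, 0.1, -0.2]
finger_gap: 0.4
finger_force: 0.0
```

Call:
carry_out:
  deltas:
    - [[0,0,0,0.1,0,0,0],[0,0,0,0.2,0,0,0],[0,0,0,0.2,0,0,0]]

```text
time_s: 7.2
tcp_pos: [462.6, -219.4, 66.4]
tool_rot: [-0.0, 0.96, 0.281, -0.0]
force: [0.5, 0.5, -0.9]
finger_gap: 0.6
finger_force: 0.0
```

```bash
cat >> h.py <<'E'
def ascii(n,x0,x1,y0,y1,st=1):
    d=ctrl.get_image(n)['img'][y0:y1:st,x0:x1:st].astype(int)
    for i,row in enumerate(d):
        print(f"{y0+i*st:3d}",''.join('o' if r>1.7*g and r>70 else 'b' if b>1.5*r and b>80 else '#' if r+g+b<135 else '+' if r+g+b<230 else '.' if r+g+b<420 else ' ' for r,g,b in row))
E
python3 -c "
from h import *
ascii('scene',40,125,190,250)
print(proj(ctrl.get_image('scene'),ctrl.get_obs()['tcp_pos'][None]))"
```

```text
190 ................######################################################...............
191 ...............+#########################################++++########+...............
192 ...............######################################################................
193 ..............######################################################+................
194 .............+######################################################.................
195 ............+######################################################+.................
196 ............#########+#############################################..................
197 ...........+######################################################+..................
198 ..........+#######################################################...................
199 .........+#########+############################################.....................
200 .........+######################################################.....................
201 ........+#######################################################+....................
202 .......+########
[... 3629 characters left out ...]
.....#################......+##########+
243 .................................................+################........##########+
244 .................................................#################+.......##########+
245 ............................................................+++###++++++.##########+.
246 ....................................................................+++++##########+.
247 .......................................................................++#########+..
248 ........................................................................+#########+..
249 ........................................................................##########+..
[[101.18729387 241.42962283]]
```

The pixel map shows the gripper's lower edge at rows 233–236 overlapping the pad, so contact is close.

Call:
carry_out:
  deltas:
    - [[0,0,0,0.1,0,0,0],[0,0,0,0.2,0,0,0],[0,0,0,0.2,0,0,0]]

```text
time_s: 7.6
tcp_pos: [462.7, -219.5, 64.5]
tool_rot: [0.0, 0.96, 0.281, -0.0]
force: [-0.4, -1.2, 0.5]
finger_gap: 0.4
finger_force: 0.8
```

Call:
carry_out:
  deltas:
    - [[0,0,0,0.1,0,0,0],[0,0,0,0.2,0,0,0],[0,0,0,0.2,0,0,0]]

```text
time_s: 7.9
tcp_pos: [462.6, -219.5, 62.5]
tool_rot: [0.0, 0.96, 0.281, -0.0]
force: [-1.9, -1.6, 2.6]
finger_gap: 0.1
finger_force: 1.9
```

Call:
carry_out:
  deltas:
    - [[0,0,0,0.1,0,0,0],[0,0,0,0.2,0,0,0],[0,0,0,0.2,0,0,0]]

```text
time_s: 8.2
tcp_pos: [462.5, -219.6, 60.4]
tool_rot: [0.0, 0.96, 0.281, -0.0]
force: [-4.7, -4.1, 4.7]
finger_gap: 0.2
finger_force: 3.3
```

The tip touched at about TCP z = 65. It is also being pushed forward by about 6 N along -own x, so it's catching the hook. I'll lift, move 7 mm forward and press again.

Call:
carry_out:
  deltas:
    - [[0,0,0,-0.3,0,0,0],[0,-0.2,0,-0.6,0,0,0],[0,-0.5,0,-0.6,0,0,0],[0,-0.7,0,-0.6,0,0,0],[0,-0.7,0,-0.4,0,0,0],[0,-0.7,0,-0.2,0,0,0],[0,-0.7,0,-0.2,0,0,0]]

```text
time_s: 8.9
tcp_pos: [456.7, -223.2, 62.2]
tool_rot: [-0.0, 0.96, 0.281, -0.0]
force: [-1.2, -0.8, 3.0]
finger_gap: 1.0
finger_force: 1.3
```

Call:
carry_out:
  deltas:
    - [[0,0,0,0.1,0,0,0],[0,0,0,0.2,0,0,0],[0,0,0,0.2,0,0,0]]

```text
time_s: 9.2
tcp_pos: [456.7, -223.2, 60.4]
tool_rot: [-0.0, 0.96, 0.281, -0.0]
force: [-3.3, -2.0, 2.7]
finger_gap: 0.4
finger_force: 1.7
```

Call:
carry_out:
  deltas:
    - [[0,0,0,0.1,0,0,0],[0,0,0,0.2,0,0,0],[0,0,0,0.2,0,0,0]]

```text
time_s: 9.5
tcp_pos: [456.7, -223.2, 58.4]
tool_rot: [-0.0, 0.96, 0.281, -0.0]
force: [-3.5, -2.5, 3.2]
finger_gap: 0.4
finger_force: 2.1
```

```bash
python3 -c "
from h import *
ascii('scene',76,220,186,266,2);o=ctrl.get_obs();print(o['force'],o['ft_torque'])"
```

```text
186 ###############.............#####+.+#########++.........................
188 ###############............######.++++#########+.++.....................
190 ################...........#####+...+++++##########++#+#+...............
192 ################........+.######......+++++#########++##+...............
194 #########++#####.......#########........+++++############...............
196 ###############........########....+......+++++##########...............
198 ###############.......#########.............+++++#########..............
200 ##############........########................+++++#########............
202 #############........#########...................++++#######+#..........
204 #############........########+.....................++++#########........
206 ######++####+.....+....######........................++++########+......
208 ############.....###########+..........................+++++#####.......
210 ############....####bb######...............................######.......
212 ############....####b+######...............................######..+....
214 ############...###
[... 1355 characters left out ...]
....+###
250 ..........................######################+....+#########.....####
252 ..........................+#####+#################+..+########......####
254 ...........................#+###++##########################.#......####
256 ...........................+++######+######################..+.....+###+
258 .....+##...+..................#####+.+#####################..+.....+###+
260 ...........#...................#####++###b#################..+.....####.
262 ..........##....................+#########################+..++....####.
264 .....++++##........................########+...+##########..+++...+####.
[-3.17652364 -2.83217007  2.42901907] [-0.427483    0.53952359  0.05865115]
```

The pixel map shows the lid sprung up and tilted, clear of the tab. I'll lift straight off the tab.

Call:
carry_out:
  deltas:
    - [[0,0,0,-0.5,0,0,0],[0,-0.2,0,-1.5,0,0,0],[0,-0.3,0,-2.7,0,0,0],[0,-0.3,0,-3.9,0,0,0],[0,-0.3,0,-5,0,0,0],[0,-0.3,0,-5.8,0,0,0],[0,-0.3,0,-5.8,0,0,0]]

```text
time_s: 10.25
tcp_pos: [455.0, -225.1, 117.9]
tool_rot: [0.001, 0.96, 0.281, 0.001]
force: [0.5, 0.1, -0.2]
finger_gap: 0.6
finger_force: 0.0
```

```bash
python3 -c "
from h import *
togo(-80,0,117)
ascii('scene',40,220,150,270,2)
d=ctrl.get_image('scene')
for th in (.3,.5,.6,.7):
    P=[]
    for a,h,y in((150,-6,75),(150,-6,-75),(150,8,-75)): P.append((78-a*np.cos(th)+h*np.sin(th),y,97+a*np.sin(th)+h*np.cos(th)))
    print(th,proj(d,R.from_euler('z',Q[2]).apply(P)+[Q[0],Q[1],0]).round().tolist())
"
```

```text
own [-127.4   -0.5  117.9] F [ 0.48  0.09 -0.16] gap 0.6 t 10.25
cm [ 4.74 -0.05  0.1 ] deg [ 0.11 -0.06 -0.06]
150 ##################################........................................................
152 ##############################+...........................................................
154 #############################+............................................................
156 #############################.............................................................
158 ############################..............................................................
160 ############################..............................................................
162 #####++#+###################..............................................................
164 ######+#####################..............................................................
166 #############################.............................................................
168 ############################..............................................................
170 ############################......
[... 4223 characters left out ...]
..+.....+###.
260 .............................#...................#####++###b#################..+.....####.
262 ............................##....................+#########################+.+++....####.
264 .......................++++##.......................+########+....##########+.+++...+####.
266 ........................+##+.........................................########++.+...+###+.
268 ......................................................................######+#++....####+.
0.3 [[132.0, 190.0], [104.0, 251.0], [104.0, 246.0]]
0.5 [[134.0, 179.0], [105.0, 240.0], [108.0, 236.0]]
0.6 [[137.0, 174.0], [108.0, 235.0], [111.0, 231.0]]
0.7 [[140.0, 169.0], [111.0, 230.0], [115.0, 226.0]]
```

Matching the lid corner at (137,174) gives a lid angle of about 0.55 rad, and the tab is up. Next I'll push the front edge along its arc with the tip about 22 mm below the edge, allowing for the 31 mm tip offset.

Call:
carry_out:
  deltas:
    - [[0,2,0,0,0,0,0],[0,4,0,0,0,0,0],[0,5,0,0,0,0,0],[0,5.6,0,0,0,0,0],[0,6.2,0,-0.7,0,0,0],[0,6.8,0,-1.5,0,0,0],[0,7.4,0,-2.2,0,0,0],[0,8,0,-2.9,0,0,0]]

```text
time_s: 11.15
tcp_pos: [522.1, -181.7, 146.5]
tool_rot: [0.0, 0.96, 0.281, 0.0]
force: [-0.6, 0.3, -0.2]
finger_gap: 0.6
finger_force: 0.1
```

```bash
python3 -c "
from h import *
togo(-18,0,171)
ascii('scene',70,220,140,236,3)
d=ctrl.get_image('scene')
for th in (.5,.7,.8,.9,1.1):
    P=[]
    for a,h,y in((150,-6,75),(150,-6,-75),(150,8,-75)): P.append((78-a*np.cos(th)+h*np.sin(th),y,97+a*np.sin(th)+h*np.cos(th)))
    print(th,proj(d,R.from_euler('z',Q[2]).apply(P)+[Q[0],Q[1],0]).round().tolist())
"
```

```text
own [-4.750e+01 -1.000e-01  1.465e+02] F [-0.61  0.29 -0.22] gap 0.6 t 11.15
cm [ 2.95 -0.01 -2.45] deg [ 0.03 -0.02 -0.08]
140 #####################.+##++.......................
143 ####################..##..........................
146 #######################+..........................
149 #######################...........................
152 #########+#############+..........................
155 ########################..........................
158 #######################...........................
161 #######################...........................
164 +.+###################...##+......................
167 ..####################...####.....................
170 #####################+..######....................
173 #####################...#######+..................
176 ####################+..#####+####.................
179 ####################+..####.++####................
182 ###########################..++####+..............
185 ##########################+...+++####.............
188 ##########################....++++####............
191 #########################+...+...+++#
[... 348 characters left out ...]
.............##bbb####+...................####... 
215 ........... ###bb#####...................+###+++  
218 .......... .##+bb#####...................+###+++  
221 ............+#########...................####++. .
224 .........     oo########.......+.++.....+#####.  +
227 .......ooooooooo#########++.+.......+...+#####   +
230 .......oooooooo#++#########.....+....++.+###.+   +
233 ......oooooooo###...########++.........+####..  .#
0.5 [[134.0, 179.0], [105.0, 240.0], [108.0, 236.0]]
0.7 [[140.0, 169.0], [111.0, 230.0], [115.0, 226.0]]
0.8 [[144.0, 165.0], [116.0, 226.0], [121.0, 222.0]]
0.9 [[149.0, 160.0], [121.0, 222.0], [127.0, 218.0]]
1.1 [[161.0, 153.0], [135.0, 215.0], [142.0, 212.0]]
```

The lid is at about 0.8 rad and following the finger. I'll continue along the arc.

Call:
carry_out:
  deltas:
    - [[0,0.7,0,-0.6,0,0,0],[0,1.4,0,-1.2,0,0,0],[0,2.2,0,-1.8,0,0,0],[0,3,0,-2.4,0,0,0],[0,3.8,0,-2.8,0,0,0],[0,4.6,0,-3.2,0,0,0],[0,5.5,0,-3.6,0,0,0],[0,6.3,0,-4,0,0,0]]

```text
time_s: 12.05
tcp_pos: [575.4, -147.3, 185.8]
tool_rot: [-0.0, 0.96, 0.281, -0.0]
force: [-0.1, -0.4, 0.5]
finger_gap: 0.6
finger_force: 0.1
```

Call:
carry_out:
  deltas:
    - [[0,0.9,0,-0.2,0,0,0],[0,1.8,0,-0.4,0,0,0],[0,2.7,0,-0.6,0,0,0],[0,3.6,0,-0.7,0,0,0],[0,4.5,0,-0.7,0,0,0],[0,5.2,0,-0.6,0,0,0],[0,5.9,0,-0.6,0,0,0],[0,6.4,0,-0.6,0,0,0]]

```text
time_s: 12.85
tcp_pos: [629.0, -112.9, 191.3]
tool_rot: [-0.0, 0.96, 0.281, -0.0]
force: [-1.1, -0.3, 1.0]
finger_gap: 0.7
finger_force: 0.1
```

```bash
python3 -c "
from h import *
togo(90,0,192)
ascii('scene',100,230,110,230,3)
d=ctrl.get_image('scene')
for th in (1.3,1.5,1.6,1.7,1.8):
    P=[]
    for a,h,y in((150,-6,75),(150,8,75),(150,-6,-75),(150,8,-75)): P.append((78-a*np.cos(th)+h*np.sin(th),y,97+a*np.sin(th)+h*np.cos(th)))
    print(th,proj(d,R.from_euler('z',Q[2]).apply(P)+[Q[0],Q[1],0]).round().tolist())
"
```

```text
own [7.970e+01 1.000e-01 1.913e+02] F [-1.15 -0.32  1.02] gap 0.7 t 12.85
cm [ 1.03  0.01 -0.07] deg [-0.01  0.01 -0.05]
110 ####.................+###########+#######...
113 #####+................###################...
116 ######+...............###################...
119 #######...............###################...
122 #######...............##############.+#.....
125 ####.+.+..............##############+##.....
128 ####++#+.............+###+#############.....
131 #######..............##################.....
134 #######..............##################.....
137 ######..............###################.....
140 #####+..............###################.....
143 ####+..............####################.....
146 ###+...............###################......
149 ##..............######################+.....
152 +..............##########################...
155 ...............##########################...
158 ..............#####################+.###....
161 ..............#####################..###....
164 ...............####################..###....
167 ..............+####################.+###....
[... 625 characters left out ...]
.#####......
209 .. ###b##.                      .#####  ....
212 . .##bbb#                       .####+  +...
215 . ###bb#.           ....        +####+  +...
218  .##+bb#        .++++++.++.     +####+  #...
221  ++####.      .+++++++...+.+.   #####. .#...
224     oo      .+++++########++++  ####.  ++...
227 oooooo+.   .++++####bb######++. ####.  +#...
1.3 [[175.0, 149.0], [183.0, 147.0], [151.0, 210.0], [160.0, 209.0]]
1.5 [[192.0, 147.0], [199.0, 147.0], [170.0, 209.0], [180.0, 209.0]]
1.6 [[200.0, 147.0], [208.0, 147.0], [180.0, 209.0], [190.0, 209.0]]
1.7 [[209.0, 147.0], [217.0, 149.0], [191.0, 210.0], [200.0, 211.0]]
1.8 [[217.0, 149.0], [225.0, 151.0], [201.0, 211.0], [211.0, 213.0]]
```

The lid is at about 1.73–1.78 rad. I'll ease it onto the stop.

Call:
carry_out:
  deltas:
    - [[0,0.4,0,0,0,0,0],[0,0.7,0,0,0,0,0],[0,0.9,0,0,0,0,0],[0,0.9,0,0,0,0,0]]

```text
time_s: 13.35
tcp_pos: [634.7, -109.4, 191.3]
tool_rot: [0.0, 0.96, 0.281, -0.002]
force: [-13.8, -9.0, 6.1]
finger_gap: 0.3
finger_force: 8.1
```

Against the stop, with 16 N of resistance. I'll back off forward, then go up and away.

Call:
carry_out:
  deltas:
    - [[0,-0.5,0,0,0,0,0],[0,-1.2,0,0,0,0,0],[0,-2.5,0,0,0,0,0],[0,-4.5,0,0,0,0,0],[0,-7,0,0,0,0,0],[0,-10,0,0,0,0,0],[0,-13,0,0,0,0,0],[0,-16,0,0,0,0,0]]

```text
time_s: 14.15
tcp_pos: [499.3, -195.5, 191.5]
tool_rot: [0.0, 0.96, 0.281, 0.0]
force: [0.3, -0.2, 0.8]
finger_gap: 0.6
finger_force: 0.0
```

Call:
carry_out:
  deltas:
    - [[0,-3,0,0,0,0,0],[0,-6,0,-1,0,0,0],[0,-9,0,-2,0,0,0],[0,-11,0,-2,0,0,0],[0,-11,0,-2,0,0,0]]

```text
time_s: 14.65
tcp_pos: [406.3, -254.9, 211.7]
tool_rot: [0.0, 0.96, 0.28, 0.0]
force: [-0.7, 0.4, -0.3]
finger_gap: 0.2
finger_force: 0.0
```

```bash
python3 -c "
from h import *
import cv2
togo(-150,0,200)
a=ctrl.get_image('scene')['img'][110:310,40:240,::-1]
b=ctrl.get_image('top')['img'][110:310,240:440,::-1]
cv2.imwrite('pics/p7.png',cv2.resize(cv2.convertScaleAbs(np.hstack([a,b]),alpha=1.4),(800,400),interpolation=cv2.INTER_CUBIC))"
```

```text
own [-184.5    0.8  211.7] F [-0.74  0.35 -0.33] gap 0.2 t 14.65
cm [3.45 0.07 1.17] deg [ 0.03 -0.   -0.19]
```

View pics/p7.png

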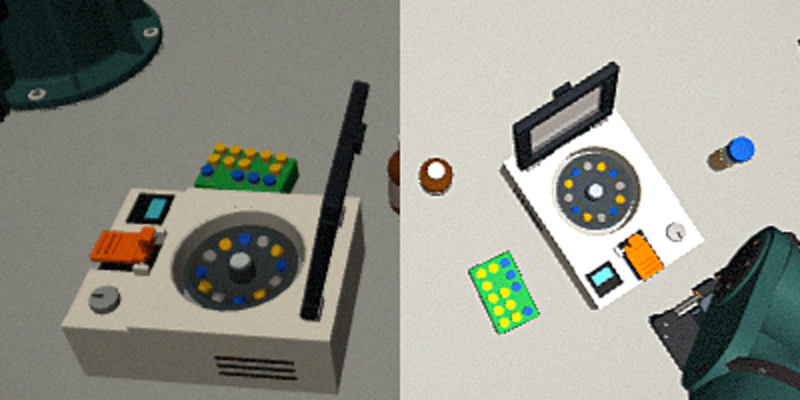

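The lid leans back at its stop: its far corner is at crop (367,88), full-frame (223,154), which fits 1.8 rad. The tab is up, the case corners and neighbours look unmoved, and the hand is clear.

```bash
python3 -c "
from bench import ctrl
print(ctrl.finish_job())"
```

```text
the job is handed in; nothing more can be done
None
```

The job is handed in, though the judge's result wasn't shown: the last pictures show the lid open at about 1.8 rad against its stop, the tab back up, the centrifuge and its neighbours apparently unmoved and the hand clear, at 14.7 s of the 40 s allowed.

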